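# Serve a brioche with the tongs

### The job

Lift the glass dome off the cake stand by its knob and set it down upright, squarely in the free stretch of the glass shelf, without dropping it. Then pick up the kitchen tongs, close them on the brioche and lift it about 10 cm clear of the stand, touching it only with the tongs; finish while still holding it up there, squeezed between the jaws, ready for a guest's plate. Leave the other things where they stand.

Things in the scene. Friction and masses are not known exactly. Their poses are not given: they have to be found in the camera images.
- stand: White porcelain footed cake stand, fixed to the counter: flat round plate 170 mm across (solid all through its 5 mm thickness), its top 45 mm above the origin; foot 90 mm across. Origin: centre of the underside of the foot, on the counter. z up.
- dome: Clear glass dome, loose on the stand over the brioche: 130 mm across, open below, glass 82 mm high with rounded shoulders, 3.5 mm wall. On top, on the axis, a round steel knob 28 mm in diameter from 102 to 114 mm above the rim, top at 120 mm, on a thinner neck from 82 mm. About 0.35 kg. Origin: centre of the lower rim plane, z up.
- brioche: Small golden brioche on the stand's plate, under the dome: round, 40 mm in diameter at mid height (upright side from 13 to 24 mm), 33 mm at the foot, solid to 32 mm, with a little ball head to 44 mm. About 28 g, rigid. Origin: centre of the underside, z up.
- brioche_mid (a point): Point on the brioche's axis 18 mm above its underside: the height at which the tongs should close.
- tongs: Sprung steel kitchen tongs, rubber grips, 250 mm long, 0.12 kg, lying on the counter on their side: arms side by side, opening sideways. Origin: on the centre line between the grips, mid height (13 mm above the counter as they lie), near the centre of mass; +x to the jaws, z up. Hinge pin at x = -90 mm. Grips: x -35 to 35 mm, 18 mm high, 51 mm over their outside relaxed: squeeze them along y.
- tongs_jaws (a point): Point on the tongs' centre line midway between the jaws, 120 mm ahead of the origin (+x), at the same height. Jaws: tips 137 mm ahead of the origin, 34 mm long, 26 mm high (13 mm up and down), slightly cupped, relaxed gap 76 mm, about 90 mm over their outside. Each mm less over the grips closes the gap by 2.3 mm.
- tong_left: The tongs' arm on the +y side, turning on the hinge pin (its origin), sprung open. Width over the grips and their push on each finger: 51 mm relaxed, 2 N; 44 mm, 5 N, jaw gap 58 mm; 36 mm, 8 N, jaws on a 40 mm brioche; about 19 mm when the empty jaws touch.
- tong_right: The tongs' arm on the -y side. Origin: on the hinge pin, turns with the arm.
- shelf: Glass floating shelf at the back of the counter, 160 mm deep (its x) and 640 mm long (its y), 10 mm thick, fixed to the stone upstand behind it. Origin: centre of its upper face, 150 mm above the counter; x points away from the robot, z up. The free stretch for the dome lies in the middle, between the moka pot and the saucer, whichever side each is on.
- moka: Matte black eight-sided moka pot on the shelf, 92 mm across the foot, 165 mm high, handle reaching 95 mm from the axis on its -x side (turned to the back). Origin: centre of the underside. A bystander.
- saucer: White porcelain saucer on the shelf, 110 mm across, 14 mm high. Origin: centre of the underside. A bystander.
- cup: White porcelain espresso cup on the saucer, 62 mm across the rim, 55 mm high, with a small handle. Origin: centre of the underside. A bystander.
- shaker: Stainless sugar shaker near the shelf's left (+y) end, 44 mm across, 86 mm high. Origin: centre of the underside. A bystander.
- tin: Steel coffee tin with wooden lid on the counter under the shelf, 94 mm across, 109 mm high. Origin: centre of the underside. A bystander.
- jug: Steel milk jug on the counter under the shelf, 76 mm across, 90 mm high, handle to 64 mm from the axis on +y. Origin: centre of the underside. A bystander.
- teaspoon: Steel teaspoon, 125 mm long, lying on the counter along its x between the stand and the tongs. Origin: at its middle. A bystander.
There are look-alikes about, which are no part of the job. What is shaped like the dome but orange or purple is not meant.

How it is judged:
By the outcome, as a careful person would: the job done as asked, in the order asked, and still so for the second after the job is handed in, while the arm keeps its last pose, push and grip.
It also fails if it takes over 61 s, if anything falls off the work surface, if the arm or the gripper's body presses on something with over 40 N, if the wrist force passes 120 N, or if a joint passes its speed limit or range.

### The arm

A 6-joint arm with a two-finger parallel gripper is mounted at the origin on the work surface. World frame = base frame: x ahead of the robot, y to its left, z up, the work surface at z = 0. Lengths are in m, angles in rad, forces in N, time in s.
With the tool pointing down it reaches from about 0.275 to 0.75 m from the base axis. Payload 10.2 kg.
Tool frame: the origin (TCP) lies on the centre line of the jaws, within the pads' length; the fingertips stand 8 mm ahead of it and the grasp point (between the pads) lies 11 mm behind it (nose_length is the distance from the TCP to the fingertips, in m); z points along the fingers, y is the line along which they close (so a half turn about z gives the same grasp; the last joint's range is limited). The gripper opens to 85 mm and grips with 20 to 120 N. Pads are 22 mm wide; open, the fingers measure 114 mm over their backs; the gripper's body (76 mm by 85 mm) begins 54 mm behind the grasp point. The pads swing forward as they close: fully open they stand 13 mm farther back than shut.
Start: joints at [-1.534, 0.313, 1.498, -0, 1.331, -0.223], TCP at [0.135, -0.507, 0.239] pointing down, gripper open.
Joint ranges: [-2.94, 2.94], [-0.97, 2.17], [0.19, 2.56], [-1.23, 4.37], [0.02, 3.11], [-2.88, 2.88]. Speed limits (rad/s): [2.39, 2.39, 3.01, 3.14, 3.14, 3.14].

### API

Orientations are given as a unit quaternion [x, y, z, w].
In Python, from rig import * gives the robot as it stands.
- The arm moves only by the shell command python3 -m jog 'ROWS' [FORCE]. ROWS is JSON, a list that holds one entry, the list of rows, each a list of 7 numbers: the shift along the tool's x, y, z in units of 25 mm (1.0 is 25 mm), then the turn, a rotation vector about the tool's x, y, z in units of 6 degrees (1.0 is 6 degrees), then the closure, from 0 (fully open) to 1 (shut). In form: [[[dx, dy, dz, rx, ry, rz, jaw], ...]]. A call has 1 to 8 rows; each row is the pose to reach, as a shift and turn from the pose commanded when the call began, along the tool's axes at that moment; what a row does not reach only later rows make up. A row lasts 1/10 s, in which the tool goes at most 50 mm and 8.59 degrees, less where a joint would pass 70% of its speed; a pose out of reach is approached as far as the arm can. A call with a gripper value outside its range is refused whole. The fingers move at their own pace and stop on an object; FORCE is the grip in N (left out, the last holds). Time passes only in rows, so rows that repeat a pose let the fingers close. It gives the time, the measured TCP pose, the force, the opening and the grip force at its end, in the units of the state.
- get_state(): the state, without advancing time (a new reading comes with each control period).
- snapshot(name): name is "side" or "top" or "wrist"; returns the picture (420x560x3 uint8, blue, green, red); there is no depth.
- camera_info(name): a dict with "K" (3x3 intrinsics, pixels), "position" and "attitude" of the camera in the world. Camera axes: x right, y up, looking along -z (the intrinsics and any distortion apply to the point x, -y, -z); pixel columns grow to the right and rows downward; lengths in m; the calibration is good to about 2 mm. A picture is of the moment at which its call begins: read the wrist's pose just before it. camera_info takes no time and is no camera call; for the wrist camera it gives the pose at the moment of the call.
- close_job(): hands the job in; it is judged then, once.
The state is a dict: "t": time; "joints": joint angles; "dq": joint speeds; "joint_torque": joint torques, N m; "eef_pos": TCP position; "ee_rot": TCP orientation; "force": force on the tool from outside, world axes, zero at the start; "torque": the same for the moment, N m; "gripper_width": finger opening in m; "grasp_force": force on a finger pad.
Only numpy, scipy, OpenCV 4.12 (cv2) and the standard library are available. Lean on these libraries where they do the work, as an engineer would, in place of code of your own. Each camera call takes 0.05 s, during which the arm holds its last target. There are 200 camera calls.

## Working session

There is one attempt and no reset: what is moved stays moved. The work goes in short steps, Python scripts to look and compute and a shell command to move; the robot and the scene stay as the last step left them, time stands still between calls to the robot, and variables do not carry over. Pictures are saved under pics/ and viewed, at most 15 in all, crops included, and the job is handed in when it is done.

```bash
ls; mkdir -p pics; python3 - <<'E'
from rig import *
import cv2
s=get_state(); print(s)
for n in("side","top"):
    im=snapshot(n); cv2.imwrite(f"pics/{n}0.png",im); print(n,camera_info(n))
print(camera_info("wrist"))
E
```

```text
pics
{'t': 0.0, 'joints': array([-1.53439615e+00,  3.13479000e-01,  1.49847935e+00,  1.33066584e-05,
        1.33099815e+00, -2.23426975e-01]), 'dq': array([ 1.38875259e-03, -8.18072485e-05, -1.67610661e-04, -4.31853119e-04,
       -1.18409121e-04,  2.00296349e-03]), 'joint_torque': array([-2.82492783e-04, -4.12267613e+01, -2.59745032e+01, -1.49628459e-04,
        4.10742898e-03,  2.12998037e-05]), 'eef_pos': array([ 0.1348476 , -0.50711719,  0.23870432]), 'ee_rot': array([ 9.91573068e-01,  1.29546845e-01,  7.01099018e-05, -6.78342562e-04]), 'force': array([ 0.44734693, -0.40879142,  0.24889573]), 'torque': array([ 0.02267931, -0.00110213, -0.00660245]), 'grasp_force': 0.0, 'gripper_width': 0.08543378967858142}
side {'K': array([[435.76510347,   0.        , 282.26503826],
       [  0.        , 435.76510347, 210.28001066],
       [  0.        ,   0.        ,   1.        ]]), 'position': array([ 0.0575996 , -1.01550996,  0.78104963]), 'attitude': array([ 0.49898722, -0.08879012, -0.17213571,  0.84468774])}
top {'K': array([[438.92307767,   0.        , 280.06963814],
       [  0.        , 438.92307767, 206.85503848],
       [  0.        ,   0.        ,   1.        ]]), 'position': array([0.25268538, 0.03842095, 1.20196129]), 'attitude': array([-0.07566995,  0.06165637,  0.70923781, -0.69817926])}
{'K': array([[307.77483028,   0.        , 276.55454585],
       [  0.        , 307.77483028, 210.45019957],
       [  0.        ,   0.        ,   1.        ]]), 'position': array([ 0.21313318, -0.48684212,  0.37264254]), 'attitude': array([-0.12635809,  0.09742492, -0.60142551,  0.78283419])}
```

View pics/side0.png

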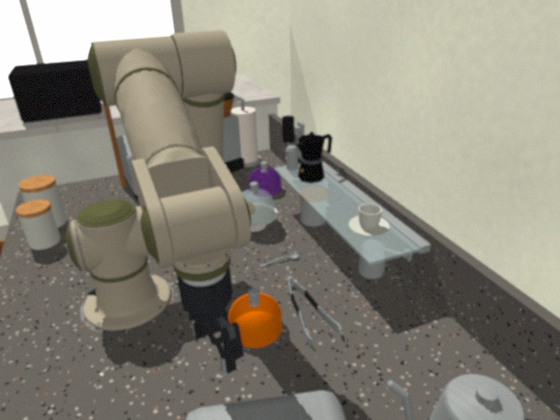

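View pics/top0.png

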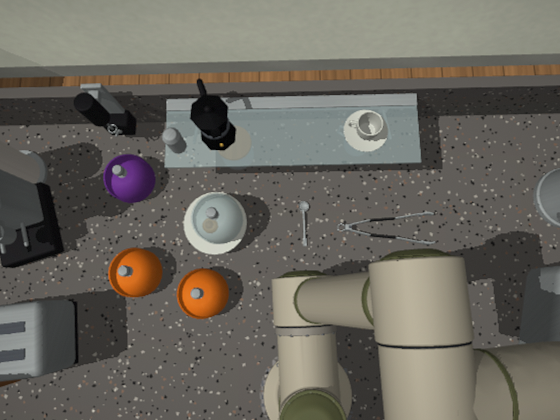

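The top view shows the clear dome with its knob at (211,213) on the white stand. The look-alikes are orange at (203,293) and (135,272), and purple at (130,178). I choose the clear one. The tongs run from the hinge at about (345,227) to the jaws at about (433,228). The moka is at (213,125), the saucer at (366,130) and the spoon at (305,222).

```bash
python3 - <<'E'
import cv2,numpy as np
t=cv2.imread("pics/top0.png");s=cv2.imread("pics/side0.png")
a=cv2.resize(t[180:260,170:260],None,fx=4.4,fy=4.4,interpolation=2)   # 396x352
b=cv2.resize(t[195:255,330:440],None,fx=3.6,fy=3.6,interpolation=2) #396x216
c=cv2.resize(t[85:175,155:430],None,fx=2.9,fy=2.9,interpolation=2) #797x261
o=np.zeros((600,800,3),np.uint8)
o[:352-20,:396]=a[:332];o[:216,400:796]=b;o[335:335+261,:797]=c
cv2.imwrite("pics/crop1.png",o)
E
```

```text
Traceback (most recent call last):
ValueError: could not broadcast input array from shape (261,798,3) into shape (261,797,3)
```

```bash
python3 - <<'E'
import cv2,numpy as np
t=cv2.imread("pics/top0.png")
a=cv2.resize(t[180:260,170:260],None,fx=4.4,fy=4.4,interpolation=2)
b=cv2.resize(t[195:255,330:440],None,fx=3.6,fy=3.6,interpolation=2)
c=cv2.resize(t[85:175,155:430],None,fx=2.9,fy=2.9,interpolation=2)
o=np.zeros((600,800,3),np.uint8)
o[:332,:396]=a[:332];o[:216,400:796]=b;o[335:335+261,:798]=c
cv2.imwrite("pics/crop1.png",o)
E
```

```text
(no output)
```

View pics/crop1.png

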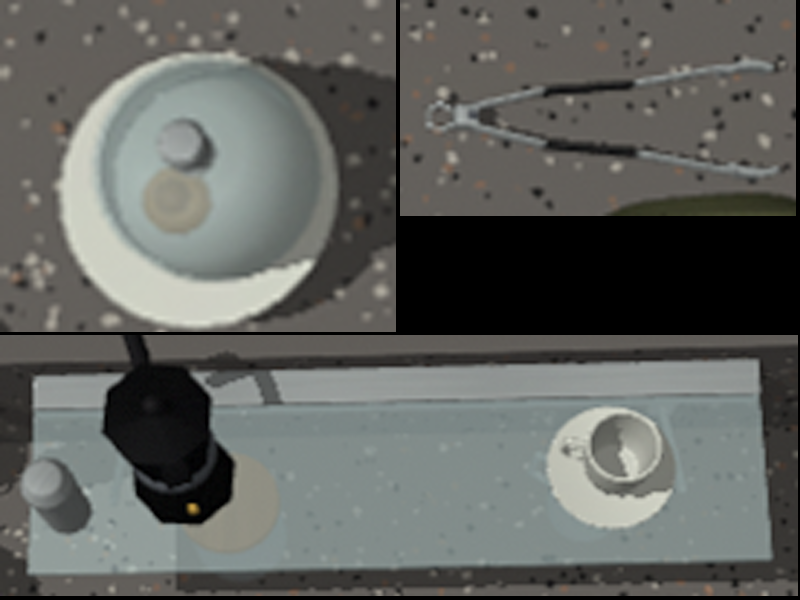

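The crop shows the clear glass dome with its knob at (211.6,212.5), and the brioche visible through it at (210,225). The stand centre is (215,223). The tongs' hinge is (347,227), grips mid (383,228) and tip mid (435,228). The shelf's front corners are (165,167) and (421,163).

```bash
cat > h.py <<'E'
from rig import *
import numpy as np,cv2
from scipy.spatial.transform import Rotation as R
def pt(ci,u,v,z):
    K=ci["K"];d=np.array([(u-K[0,2])/K[0,0],-(v-K[1,2])/K[1,1],-1.])
    d=R.from_quat(ci["attitude"]).apply(d);p=ci["position"]
    return p+d*(z-p[2])/d[2]
def pix(ci,P):
    c=R.from_quat(ci["attitude"]).inv().apply(np.atleast_2d(P)-ci["position"]);K=ci["K"]
    return np.c_[K[0,2]+K[0,0]*c[:,0]/-c[:,2],K[1,2]-K[1,1]*c[:,1]/-c[:,2]]
def delta(P,yaw_y=None):
    """rows: tool-axis shift (25mm units) to TCP P; optional turn making tool y along yaw (deg) with tool down"""
    s=get_state();r=R.from_quat(s["ee_rot"])
    out=r.inv().apply(np.array(P)-s["eef_pos"])/.025
    rv=np.zeros(3)
    if yaw_y is not None:
        best=None
        for k in(0,180):
            a=np.radians(yaw_y+k);y=np.array([np.cos(a),np.sin(a),0]);z=np.array([0,0,-1.])
            t=R.from_matrix(np.c_[np.cross(y,z),y,z]);v=(r.inv()*t).as_rotvec()
            if best is None or np.linalg.norm(v)<np.linalg.norm(best):best=v
        rv=np.degrees(best)/6
    print("t",s["t"],"tcp",s["eef_pos"].round(4),"w",round(s["gripper_width"],4),"shift",out.round(2),"turn",rv.round(2))
E
python3 - <<'E'
from h import *
t=camera_info("top")
for n,u,v,z in[("knob",211.6,212.5,.163),("stand",215.2,223.2,.045),("brioche",210.2,225,.07),("hinge",347.2,226.9,.013),("grips",382.8,227.8,.022),("tips",435.3,228.2,.02),
 ("FL",164.7,166.7,.15),("FR",421.2,162.6,.15),("BL",166.7,98.8,.15),("BR",416,93.6,.15),("moka",218.8,136.7,.15),("saucer",365.7,130.9,.16)]:
    print(n,pt(t,u,v,z).round(4))
s=get_state();print(R.from_quat(s["ee_rot"]).as_matrix().round(3))
ci=camera_info("wrist");print(R.from_quat(s["ee_rot"]).inv().apply(ci["position"]-s["eef_pos"]).round(4), (R.from_quat(s["ee_rot"]).inv()*R.from_quat(ci["attitude"])).as_matrix().round(3))
E
```

```text
knob [0.4466 0.2233 0.163 ]
stand [0.4393 0.2341 0.045 ]
brioche [0.4308 0.2429 0.07  ]
hinge [ 0.4281 -0.1219  0.013 ]
grips [ 0.4227 -0.2164  0.022 ]
tips [ 0.4196 -0.3578  0.02  ]
FL [0.5677 0.3453 0.15  ]
FR [ 0.5655 -0.2929  0.15  ]
BL [0.7498 0.3469 0.15  ]
BR [ 0.7489 -0.2935  0.15  ]
moka [0.6438 0.2105 0.15  ]
saucer [ 0.6474 -0.1585  0.16  ]
[[ 0.966  0.257 -0.   ]
 [ 0.257 -0.966  0.001]
 [ 0.    -0.001 -1.   ]]
[ 0.0809  0.0003 -0.1338] [[ 0.001  0.949  0.315]
 [ 1.    -0.001 -0.001]
 [-0.001  0.315 -0.949]]
```

```bash
python3 -m jog '[[[2,-1.7,-1,0,0,-1.4,0],[4,-3.4,-1.2,0,0,-2.8,0],[6,-5,-1.2,0,0,-4.2,0],[8,-6.7,-1.2,0,0,-5.6,0],[9.5,-8,-1.2,0,0,-7,0],[11.4,-9.6,-1.2,0,0,-8.4,0],[13.3,-11.2,-1.2,0,0,-9.8,0],[15.2,-12.8,-1.2,0,0,-11,0]]]' && python3 -c "
from h import *
delta([.44,.15,.27],0)"
```

```text
t: 0.9
eef_pos: [0.3628, -0.1811, 0.2691]
ee_rot: [0.759, 0.651, 0.0, 0.0]
force: [0.6, -1.9, -0.0]
gripper_width: 0.0853
grasp_force: 0.0
t 0.9 tcp [ 0.3628 -0.1811  0.2691] w 0.0853 shift [13.56  1.02 -0.04] turn [ 0.    0.   -1.47]
```

```bash
python3 -m jog '[[[1.9,0.1,0,0,0,-0.5,0],[3.8,0.3,0,0,0,-1,0],[5.7,0.4,0,0,0,-1.47,0],[7.6,0.6,0,0,0,-1.47,0],[9.5,0.7,0,0,0,-1.47,0],[11.4,0.9,0,0,0,-1.47,0],[13,1,0,0,0,-1.47,0],[13.6,1,0,0,0,-1.47,0]]]' && python3 -c "
from h import *
delta([.4466,.2233,.225],0)"
```

```text
t: 1.7
eef_pos: [0.4407, 0.1517, 0.2686]
ee_rot: [0.708, 0.706, -0.0, -0.0]
force: [-0.2, 0.7, -0.4]
gripper_width: 0.085
grasp_force: 0.0
t 1.7 tcp [0.4407 0.1517 0.2686] w 0.085 shift [2.86 0.23 1.75] turn [-0.01 -0.   -0.02]
```

```bash
python3 -m jog '[[[1.4,0.1,0.5,0,0,0,0],[2.86,0.23,1,0,0,0,0],[2.86,0.23,1.75,0,0,0,0],[2.86,0.23,1.75,0,0,0,0],[2.86,0.23,1.75,0,0,0,0]]]' && python3 - <<'E'
from h import *
delta([.4466,.2233,.144],0)
ci=camera_info("wrist");im=snapshot("wrist");print(pix(ci,[[.4466,.2233,.163],[.4466,.2233,.165]]))
top=snapshot("top")
o=np.zeros((600,800,3),np.uint8);o[:420,:560]=im
o[420:600,:240]=cv2.resize(top[185:245,180:260],None,fx=3,fy=3)
cv2.imwrite("pics/w1.png",o)
E
```

```text
t: 2.2
eef_pos: [0.4469, 0.2199, 0.2256]
ee_rot: [0.709, 0.705, -0.0, -0.0]
force: [-0.3, -0.1, -0.8]
gripper_width: 0.0855
grasp_force: 0.0
t 2.2 tcp [0.4469 0.2199 0.2256] w 0.0855 shift [ 0.14 -0.01  3.26] turn [-0.    0.   -0.05]
[[276.24450421 227.03500943]
 [276.24510768 228.11919742]]
```

View pics/w1.png

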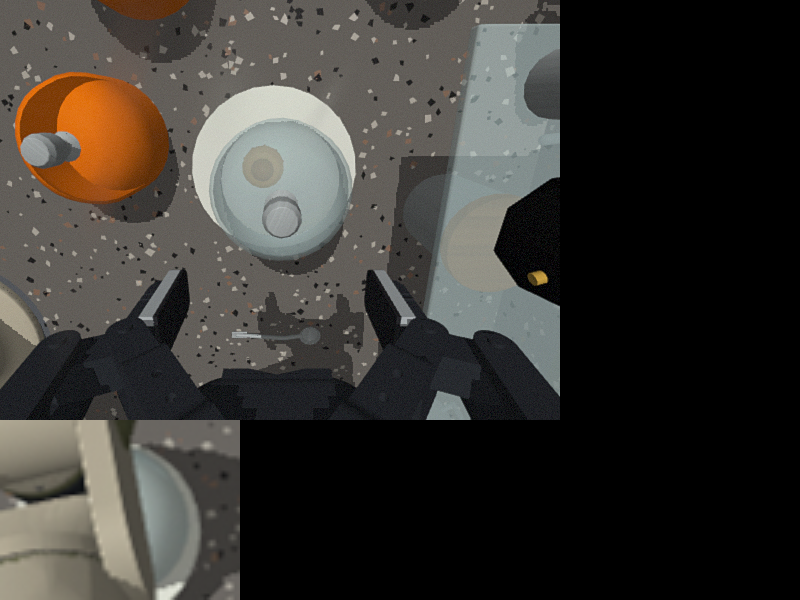

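The wrist view shows the clear dome between the fingers, with its knob top centred at (282,216). The brioche is at (263,166) and the stand plate's left and right edges are at 193 and 355.

```bash
python3 - <<'E'
from h import *
ci=camera_info("wrist")
k=pt(ci,282,216,.164);print("knob",k)
print("brioche",pt(ci,263,166,.075),"plate edges",pt(ci,193,163,.045),pt(ci,355,163,.045),pt(ci,273,85,.045))
print(pix(ci,[pt(ci,282,216,.164)]))
delta([k[0],k[1],.144],0)
E
```

```text
knob [0.45107131 0.23124725 0.164     ]
brioche [0.43512444 0.24926738 0.075     ] plate edges [0.36211345 0.24737584 0.045     ] [0.52843787 0.24639953 0.045     ] [0.44485243 0.32120869 0.045     ]
[[282. 216.]]
t 2.3 tcp [0.4473 0.2198 0.2263] w 0.0855 shift [0.46 0.14 3.29] turn [ 0.01 -0.   -0.06]
```

```bash
python3 -m jog '[[[0.37,0.08,1,0,0,0,0],[0.37,0.08,2,0,0,0,0],[0.37,0.08,2.7,0,0,0,0],[0.37,0.08,3.2,0,0,0,0],[0.37,0.08,3.25,0,0,0,0],[0.37,0.08,3.25,0,0,0,0]]]' 40; python3 -m jog '[[[0,0,0,0,0,0,0.3],[0,0,0,0,0,0,0.5],[0,0,0,0,0,0,0.7],[0,0,0,0,0,0,0.9],[0,0,0,0,0,0,1],[0,0,0,0,0,0,1],[0,0,0,0,0,0,1],[0,0,0,0,0,0,1]]]'
```

```text
t: 2.9
eef_pos: [0.4494, 0.2293, 0.1449]
ee_rot: [0.709, 0.705, 0.0, 0.0]
force: [-0.3, 0.6, -0.3]
gripper_width: 0.0854
grasp_force: 0.0
t: 3.7
eef_pos: [0.4494, 0.2295, 0.1445]
ee_rot: [0.709, 0.705, 0.001, 0.0]
force: [4.1, -0.2, 4.0]
gripper_width: 0.0267
grasp_force: 39.6
```

```bash
python3 -m jog '[[[0,0,-0.2,0,0,0,1],[0,0,-0.6,0,0,0,1],[0,0,-1.2,0,0,0,1],[0,0,-2,0,0,0,1],[0,0,-3,0,0,0,1],[0,0,-4,0,0,0,1],[0,0,-5,0,0,0,1],[0,0,-5.8,0,0,0,1]]]'; python3 -m jog '[[[-0.6,0,-0.1,0,0,0,1],[-1.6,0,-0.1,0,0,0,1],[-2.8,0,-0.1,0,0,0,1],[-4,0,-0.1,0,0,0,1],[-5.2,0,-0.1,0,0,0,1],[-6.4,0,-0.1,0,0,0,1],[-7.4,0,-0.1,0,0,0,1],[-8,0,-0.1,0,0,0,1]]]'; python3 - <<'E'
from h import *
delta([.6465,.03,.29],0)
a=snapshot("side");w=snapshot("wrist")
o=np.zeros((420,800,3),np.uint8);o[:,:400]=cv2.resize(a[100:310,230:430],None,fx=2,fy=2);o[:300,400:]=cv2.resize(w,(400,300))
cv2.imwrite("pics/s1.png",o)
E
```

```text
t: 4.5
eef_pos: [0.4483, 0.2294, 0.2907]
ee_rot: [0.709, 0.705, -0.0, -0.0]
force: [0.3, 0.7, -3.9]
gripper_width: 0.0262
grasp_force: 39.7
t: 5.3
eef_pos: [0.4468, 0.0273, 0.2905]
ee_rot: [0.71, 0.705, -0.001, -0.001]
force: [0.5, 0.5, -3.3]
gripper_width: 0.0265
grasp_force: 39.7
t 5.3 tcp [0.4468 0.0273 0.2905] w 0.0265 shift [0.16 7.99 0.  ] turn [-0.03  0.   -0.07]
```

View pics/s1.png

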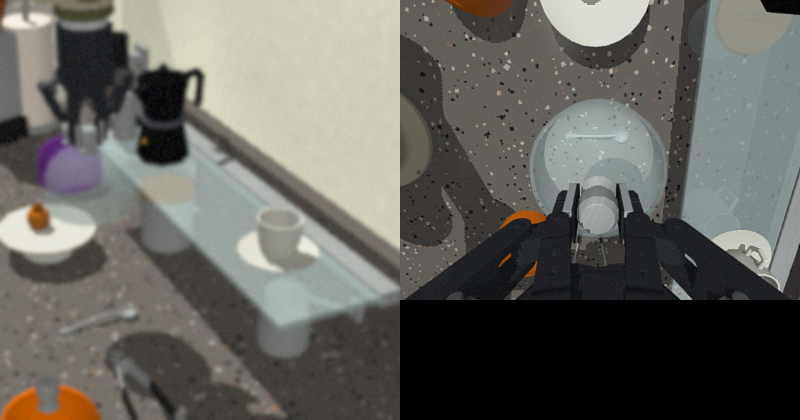

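The dome hangs level from the knob in the grip and the brioche sits bare on the stand, so next is the shelf.

```bash
python3 -m jog '[[[0.1,0.6,0,0,0,0,1],[0.1,1.6,0,0,0,0,1],[0.1,2.8,0,0,0,0,1],[0.1,4,0,0,0,0,1],[0.1,5.2,0,0,0,0,1],[0.1,6.4,0,0,0,0,1],[0.1,7.4,0,0,0,0,1],[0.1,8,0,0,0,0,1]]]'; python3 -m jog '[[[0,0,0,0,0,0,1],[0,0,0,0,0,0,1]]]'; python3 - <<'E'
from h import *
delta([.6465,.03,.253],0)
ci=camera_info("wrist");w=snapshot("wrist");t=snapshot("top");c2=camera_info("top")
o=np.zeros((600,800,3),np.uint8);o[:420,:560]=w;o[420:600,:600]=cv2.resize(t[85:175,155:455],None,fx=2,fy=2)
cv2.imwrite("pics/w2.png",o)
print(pix(ci,[[.566,.03,.15],[.6465,.2105,.15],[.6474,-.1585,.16]]))
E
```

```text
t: 6.2
eef_pos: [0.6487, 0.0315, 0.2898]
ee_rot: [0.709, 0.705, -0.001, -0.001]
force: [-0.5, -0.0, -4.9]
gripper_width: 0.0259
grasp_force: 40.0
t: 6.4
eef_pos: [0.6472, 0.0314, 0.2907]
ee_rot: [0.709, 0.705, -0.001, -0.001]
force: [0.7, -0.9, -3.1]
gripper_width: 0.0261
grasp_force: 40.0
t 6.4 tcp [0.6472 0.0314 0.2907] w 0.0261 shift [-0.06 -0.03  1.51] turn [-0.02 -0.   -0.04]
[[189.57329722 201.27281092]
 [274.92212268 -31.14402021]
 [277.58178826 368.7230258 ]]
```

View pics/w2.png

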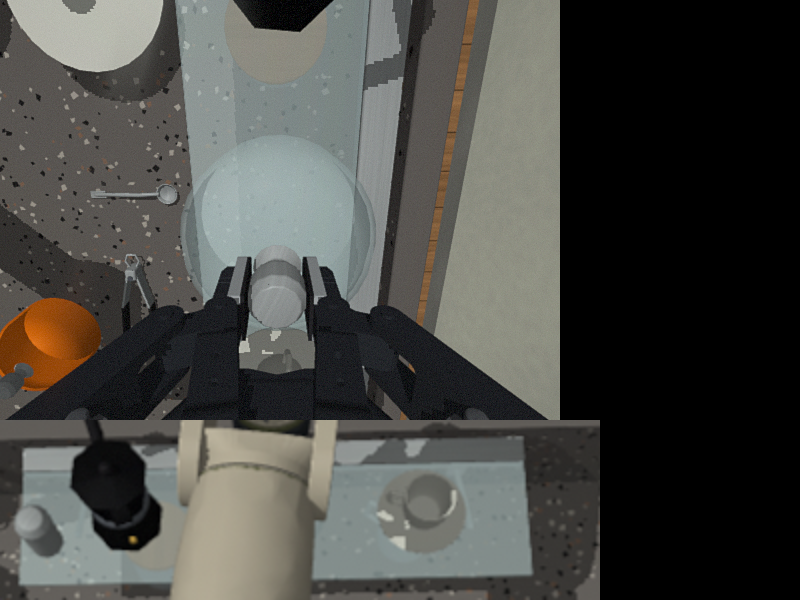

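The wrist view shows the dome over the shelf, centred between shelf front edge (about 195,200) and back edge (about 356,200). The spoon and tongs are undisturbed. I'll check the edges numerically.

```bash
python3 - <<'E'
from h import *
ci=camera_info("wrist")
print(pt(ci,179,20,.15),pt(ci,190,110,.15),pt(ci,367,20,.15),pt(ci,361,110,.15), pt(ci,375,235,.19),pt(ci,183,235,.19))
E
```

```text
[0.57142    0.17754152 0.15      ] [0.5737863  0.11063057 0.15      ] [0.718455   0.17697057 0.15      ] [0.7193028  0.11003116 0.15      ] [0.72859699 0.01174333 0.19      ] [0.5694697  0.01246349 0.19      ]
```

```bash
python3 -m jog '[[[-0.06,-0.06,0.4,0,0,0,1],[-0.06,-0.06,0.8,0,0,0,1],[-0.06,-0.06,1.1,0,0,0,1],[-0.06,-0.06,1.3,0,0,0,1],[-0.06,-0.06,1.45,0,0,0,1],[-0.06,-0.06,1.55,0,0,0,1],[-0.06,-0.06,1.58,0,0,0,1],[-0.06,-0.06,1.58,0,0,0,1]]]'; python3 -m jog '[[[0,0,0.03,0,0,0,1],[0,0,0.05,0,0,0,1],[0,0,0.05,0,0,0,1]]]'
```

```text
t: 7.3
eef_pos: [0.6464, 0.0294, 0.2522]
ee_rot: [0.709, 0.705, 0.0, 0.0]
force: [-0.5, -0.2, -3.2]
gripper_width: 0.026
grasp_force: 40.0
t: 7.6
eef_pos: [0.6464, 0.0294, 0.2509]
ee_rot: [0.709, 0.705, 0.0, 0.0]
force: [0.1, -0.3, -3.7]
gripper_width: 0.0263
grasp_force: 40.1
```

```bash
python3 -m jog '[[[0,0,0.03,0,0,0,1],[0,0,0.05,0,0,0,1],[0,0,0.05,0,0,0,1]]]'; python3 -m jog '[[[0,0,0.03,0,0,0,1],[0,0,0.05,0,0,0,1],[0,0,0.05,0,0,0,1]]]'
```

```text
t: 7.9
eef_pos: [0.6464, 0.0294, 0.2496]
ee_rot: [0.709, 0.705, 0.0, 0.0]
force: [0.3, -0.4, -2.6]
gripper_width: 0.026
grasp_force: 40.1
t: 8.2
eef_pos: [0.6468, 0.0294, 0.2493]
ee_rot: [0.709, 0.705, 0.001, 0.001]
force: [2.5, -0.2, 3.9]
gripper_width: 0.0258
grasp_force: 40.7
```

```bash
python3 -m jog '[[[0,0,-0.02,0,0,0,0.65],[0,0,-0.02,0,0,0,0.6],[0,0,-0.02,0,0,0,0.5],[0,0,-0.02,0,0,0,0.4],[0,0,-0.02,0,0,0,0.3],[0,0,-0.02,0,0,0,0.3]]]'; python3 -m jog '[[[0,0,-0.5,0,0,0,0.3],[0,0,-1.5,0,0,0,0.3],[0,0,-2.8,0,0,0,0.3],[0,-1,-3.2,0,0,0,0.2],[0,-2.5,-3.2,0,0,0,0],[0,-4,-3.2,0,0,0,0],[0,-5.5,-3.2,0,0,0,0],[0,-7,-3.2,0,0,0,0]]]';python3 - <<'E'
from h import *
delta([.4245,-.212,.15],0)
a=snapshot("side");w=snapshot("wrist")
o=np.zeros((420,800,3),np.uint8);o[:,:400]=cv2.resize(a[100:310,250:450],None,fx=2,fy=2);o[:300,400:]=cv2.resize(w,(400,300))
cv2.imwrite("pics/s2.png",o)
E
```

```text
t: 8.8
eef_pos: [0.6464, 0.0294, 0.2488]
ee_rot: [0.709, 0.705, -0.0, -0.0]
force: [-0.5, 0.0, -0.5]
gripper_width: 0.0598
grasp_force: 0.0
t: 9.6
eef_pos: [0.4698, 0.0304, 0.3298]
ee_rot: [0.709, 0.705, 0.0, 0.001]
force: [0.5, 0.2, 0.6]
gripper_width: 0.0854
grasp_force: 0.0
t 9.6 tcp [0.4698 0.0304 0.3298] w 0.0854 shift [-9.7  -1.77  7.19] turn [ 0.01  0.   -0.05]
```

View pics/s2.png

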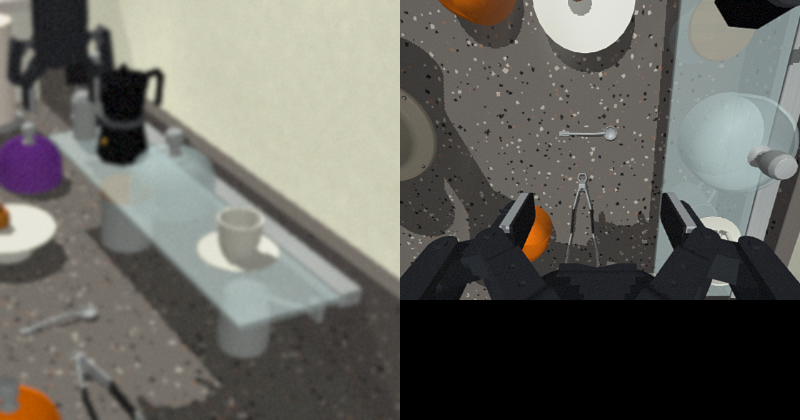

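The dome stands upright on the shelf between the moka and the saucer. A third orange dome stands near the tongs, at (256,322) in the side view. I'll hover high over the tongs and measure.

```bash
python3 -m jog '[[[-1,-0.2,0.3,0,0,0,0],[-2.5,-0.5,0.9,0,0,0,0],[-4,-0.7,1.6,0,0,0,0],[-5.5,-1,2.3,0,0,0,0],[-7,-1.3,3,0,0,0,0],[-8.5,-1.5,3.7,0,0,0,0],[-9.7,-1.77,4.4,0,0,0,0],[-9.7,-1.77,5.2,0,0,0,0]]]';python3 -m jog '[[[0,0,0,0,0,0,0],[0,0,0,0,0,0,0]]]';python3 - <<'E'
from h import *
delta([.4245,-.212,.012],0)
ci=camera_info("side")
print("orange",pt(ci,254,298,.12),pt(ci,256,322,.04))
a=snapshot("side");w=snapshot("wrist")
cv2.imwrite("pics/w3.png",cv2.resize(w,(800,600)))
cv2.imwrite("pics/s3.png",a)
E
```

```text
t: 10.5
eef_pos: [0.426, -0.2156, 0.199]
ee_rot: [0.71, 0.704, -0.0, 0.001]
force: [0.5, -1.2, 0.5]
gripper_width: 0.0852
grasp_force: 0.0
t: 10.7
eef_pos: [0.4265, -0.2121, 0.1998]
ee_rot: [0.709, 0.705, 0.0, 0.0]
force: [-0.8, 0.6, 0.0]
gripper_width: 0.0855
grasp_force: 0.0
t 10.7 tcp [ 0.4265 -0.2121  0.1998] w 0.0855 shift [ 0.01 -0.08  7.51] turn [ 0.01  0.   -0.05]
orange [ 0.27880954 -0.26721094  0.12      ] [ 0.28151254 -0.26101286  0.04      ]
```

View pics/w3.png

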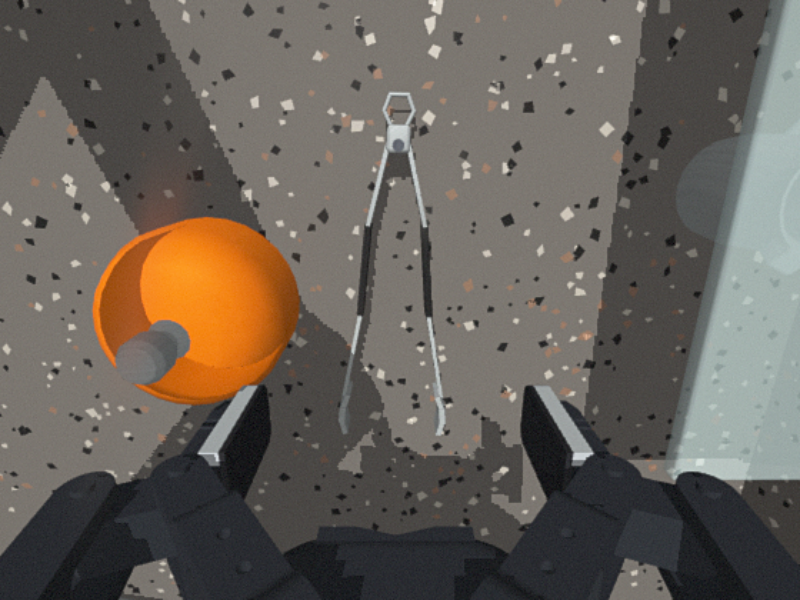

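The wrist view (scaled) shows the hinge pin at (397,140), grips mid (396,271) and tips mid (392,431). The orange dome is to the left, edge at (298,305), clear of the grip path.

```bash
python3 - <<'E'
from h import *
ci=camera_info("wrist");f=1/1.42857
h=pt(ci,397*f,140*f,.022);g=pt(ci,396*f,271*f,.022);t=pt(ci,392.5*f,431*f,.02)
print(h,g,t,np.linalg.norm(h-g),np.linalg.norm(h-t)); a=np.degrees(np.arctan2(t[1]-h[1],t[0]-h[0]));print("tong yaw",a)
u=(t-h)/np.linalg.norm(t-h);o=(h+.09*u);print("origin",o)
delta([o[0],o[1],.012],a+90)
E
```

```text
[ 0.42870823 -0.12246046  0.022     ] [ 0.42779193 -0.21253409  0.022     ] [ 0.42449126 -0.35107674  0.02      ] 0.09007828715565767 0.22866390895696836
tong yaw -91.056735687716
origin [ 0.42704847 -0.21244171  0.02121282]
t 10.8 tcp [ 0.4267 -0.2119  0.2002] w 0.0855 shift [-0.01  0.    7.53] turn [0.02 0.01 0.14]
```

```bash
python3 -m jog '[[[0,0,1.5,0,0,0.1,0.2],[0,0,3,0,0,0.1,0.2],[0,0,4.5,0,0,0.1,0.2],[0,0,5.8,0,0,0.1,0.2],[0,0,6.6,0,0,0.1,0.2],[0,0,7.2,0,0,0.1,0.2],[0,0,7.46,0,0,0.1,0.2],[0,0,7.46,0,0,0.1,0.2]]]' 40; python3 -m jog '[[[0,0,0,0,0,0,0.3],[0,0,0,0,0,0,0.4],[0,0,0,0,0,0,0.45],[0,0,0,0,0,0,0.485],[0,0,0,0,0,0,0.485],[0,0,0,0,0,0,0.485]]]'
```

```text
t: 11.6
eef_pos: [0.4263, -0.2119, 0.0126]
ee_rot: [0.712, 0.702, 0.0, 0.0]
force: [0.4, -0.0, 0.8]
gripper_width: 0.0682
grasp_force: 0.0
t: 12.2
eef_pos: [0.427, -0.213, 0.0141]
ee_rot: [0.712, 0.702, 0.0, 0.002]
force: [-0.8, -0.6, 10.8]
gripper_width: 0.0442
grasp_force: 8.6
```

```bash
python3 -m jog '[[[0,0,-0.15,0,0,0,0.485],[0,0,-0.3,0,0,0,0.485],[0,0,-0.3,0,0,0,0.485]]]'; python3 -m jog '[[[0,0,-0.3,0,0,0,0.485],[0,0,-1,0,0,0,0.485],[0,0,-2,0,0,0,0.485],[0,0,-3.2,0,0,0,0.485],[0,0,-4.6,0,0,0,0.485],[0,0,-6,0,0,0,0.485],[0,0,-7.5,0,0,0,0.485],[0,0,-8.4,0,0,0,0.485]]]'; python3 - <<'E'
from h import *
delta([.36,-.05,.24])
a=snapshot("side");w=snapshot("wrist")
o=np.zeros((420,800,3),np.uint8);o[:,:400]=cv2.resize(a[150:360,180:380],None,fx=2,fy=2);o[:300,400:]=cv2.resize(w,(400,300))
cv2.imwrite("pics/s4.png",o)
E
```

```text
t: 12.5
eef_pos: [0.4261, -0.2121, 0.0205]
ee_rot: [0.713, 0.702, 0.0, 0.0]
force: [0.5, -0.1, -1.8]
gripper_width: 0.0442
grasp_force: 4.5
t: 13.3
eef_pos: [0.4261, -0.212, 0.233]
ee_rot: [0.713, 0.702, 0.0, 0.002]
force: [0.4, -0.9, -1.0]
gripper_width: 0.0442
grasp_force: 4.5
t 13.3 tcp [ 0.4261 -0.212   0.233 ] w 0.0442 shift [ 6.44 -2.74 -0.3 ] turn [0. 0. 0.]
```

View pics/s4.png

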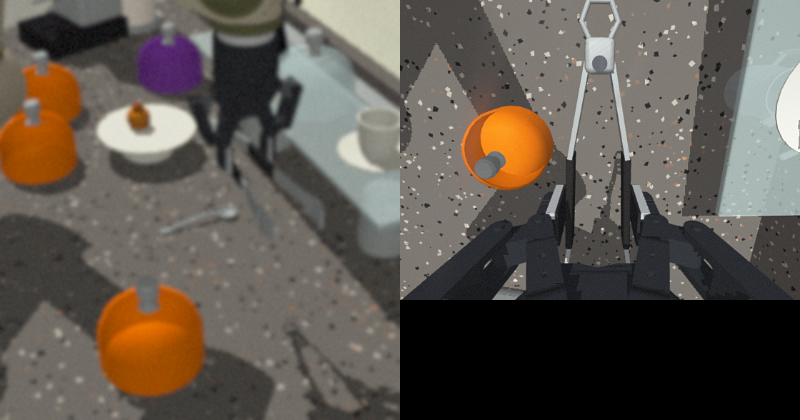

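The tongs are gripped with the hinge at the top of the wrist view, and the orange domes are untouched. I'll swing the jaws round towards the stand at height while measuring the brioche.

```bash
python3 - <<'E'
from h import *
a=snapshot("side");t=snapshot("top")
o=np.zeros((600,800,3),np.uint8);o[:480,:480]=cv2.resize(a[175:235,220:280],None,fx=8,fy=8,interpolation=2)
o[:480:,480:800]=cv2.resize(t[195:255,195:235],None,fx=8,fy=8,interpolation=2)
cv2.imwrite("pics/b.png",o)
E
python3 -m jog '[[[1,-0.1,0,0,0,-1.2,0.485],[2,-0.3,0,0,0,-2.5,0.485],[3,-0.4,0,0,0,-3.8,0.485],[4,-0.6,0,0,0,-5.1,0.485],[5,-0.7,0,0,0,-6.4,0.485],[6,-0.9,0,0,0,-7.7,0.485],[7,-1,0,0,0,-9,0.485],[7.3,-1,0,0,0,-10,0.485]]]'; python3 -c "
from h import *
delta([.4,-.03,.24],-20)"
```

```text
t: 14.3
eef_pos: [0.4026, -0.027, 0.2284]
ee_rot: [0.263, 0.965, 0.0, -0.002]
force: [0.3, -0.0, -0.3]
gripper_width: 0.0442
grasp_force: 4.5
t 14.3 tcp [ 0.4026 -0.027   0.2284] w 0.0442 shift [ 0.03 -0.15 -0.47] turn [-0.02 -0.03 13.25]
```

View pics/b.png

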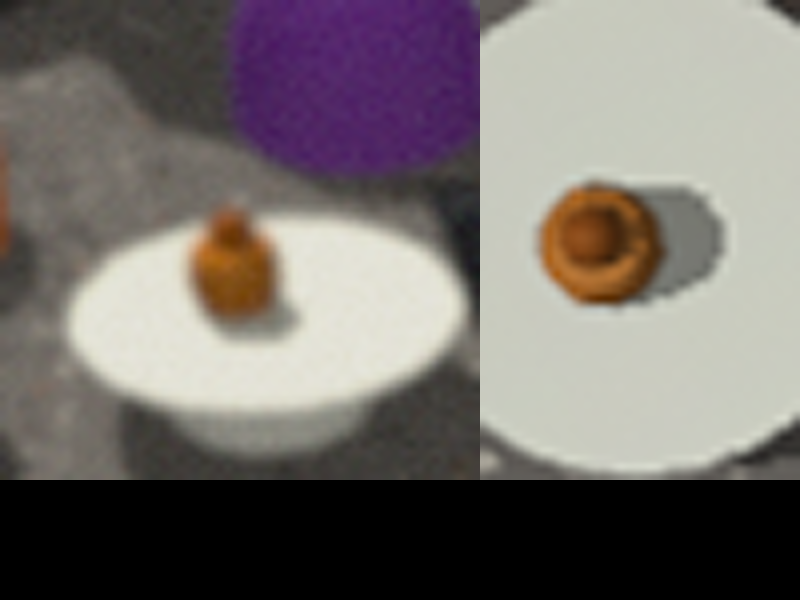

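The enlarged crops show the brioche body centred at (249.2,208.8) in the side view and (210.1,225.4) in the top view.

```bash
python3 - <<'E'
from h import *
print(pt(camera_info("side"),249.2,208.8,.064),pt(camera_info("top"),210.1,225.4,.067))
E
python3 -m jog '[[[0,0,-0.4,0,0,-1.3,0.485],[0,0,-0.4,0,0,-2.6,0.485],[0,0,-0.4,0,0,-3.9,0.485],[0,0,-0.4,0,0,-5.2,0.485],[0,0,-0.4,0,0,-6.5,0.485],[0,0,-0.4,0,0,-7.8,0.485],[0,0,-0.4,0,0,-9.1,0.485],[0,0,-0.4,0,0,-10.4,0.485]]]'; python3 -c "
from h import *
p=np.array([.433,.245]);f=np.radians(70);u=np.array([np.cos(f),np.sin(f)])
q=p-.20*u; delta([q[0],q[1],.16],160); print(get_state()['joints'].round(2))"
```

```text
[0.43320139 0.23908648 0.064     ] [0.43018093 0.24372166 0.067     ]
t: 15.1
eef_pos: [0.403, -0.0288, 0.2382]
ee_rot: [-0.274, 0.962, 0.001, -0.001]
force: [-0.7, -0.6, -0.7]
gripper_width: 0.0439
grasp_force: 4.5
t 15.1 tcp [ 0.403  -0.0288  0.2382] w 0.0439 shift [-0.51  3.72  3.14] turn [ 0.03 -0.01 -6.36]
[-0.36  0.04  1.83 -0.    1.28 -2.49]
```

```bash
python3 - <<'E'
from h import *
t=camera_info("top");print("orange1",pt(t,196,293,.12),pt(t,204,294,.04))
p=np.array([.433,.244]);f=np.radians(60);u=np.array([np.cos(f),np.sin(f)])
q=p-.12*u;print(q); delta([q[0],q[1],.18],150)
E
```

```text
orange1 [0.25642108 0.26564151 0.12      ] [0.25385246 0.26144268 0.04      ]
[0.373      0.14007695]
t 15.1 tcp [ 0.403  -0.0288  0.2382] w 0.0439 shift [-2.55  6.37  2.34] turn [ 0.03 -0.01 -4.7 ]
```

```bash
python3 -m jog '[[[-0.3,0.8,0.2,0,0,-0.7,0.485],[-0.6,1.6,0.4,0,0,-1.4,0.485],[-1.1,2.6,0.8,0,0,-2.2,0.485],[-1.5,3.7,1.2,0,0,-3,0.485],[-1.9,4.7,1.6,0,0,-3.8,0.485],[-2.3,5.7,2,0,0,-4.7,0.485],[-2.55,6.37,2.34,0,0,-4.7,0.485],[-2.55,6.37,2.34,0,0,-4.7,0.485]]]'; python3 - <<'E'
from h import *
delta([.373,.140,.064],150)
a=snapshot("side");t=snapshot("top");ci=camera_info("side")
s=get_state();r=R.from_quat(s["ee_rot"]);x=-r.as_matrix()[:,0]
J=s["eef_pos"]+.12*x-[0,0,.001];print(J,pix(ci,[J]),pix(camera_info("top"),[J]))
o=np.zeros((560,800,3),np.uint8);o[:560,:480]=cv2.resize(a[130:270,200:320],None,fx=4,fy=4,interpolation=2)
o[:560:,480:800]=cv2.resize(t[160:300,190:270],None,fx=4,fy=4,interpolation=2)
cv2.imwrite("pics/j.png",o)
E
```

```text
t: 15.9
eef_pos: [0.373, 0.1413, 0.1792]
ee_rot: [-0.499, 0.867, 0.001, -0.002]
force: [-0.2, -0.6, -1.1]
gripper_width: 0.0437
grasp_force: 4.5
t 15.9 tcp [0.373  0.1413 0.1792] w 0.0437 shift [ 0.03 -0.05  4.61] turn [ 0.04 -0.03 -0.02]
[0.43487925 0.24345389 0.17938547] [[247.20852382 177.48639263]] [[201.83858213 216.26068129]]
```

View pics/j.png

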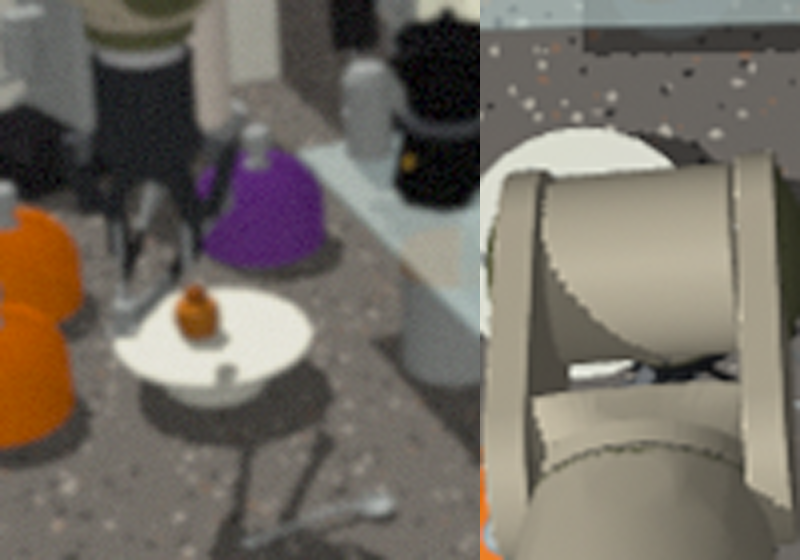

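```bash
python3 - <<'E'
from h import *
ci=camera_info("side");s=get_state();r=R.from_quat(s["ee_rot"])
P=lambda x,y,z=.001:s["eef_pos"]+r.apply([-x,y,z])
for n,x,y in[("ring",-.113,0),("pin",-.09,0),("gripL",0,.022),("gripR",0,-.022),("jawL",.12,.03),("jawR",.12,-.03)]:
    q=pix(ci,[P(x,y)])[0];print(n,q.round(0),((q-[200,130])*4).round(0),P(x,y).round(3))
a=snapshot("side");cv2.imwrite("pics/j2.png",cv2.resize(a[130:270,200:340],(800,800),interpolation=2)[100:700])
E
```

```text
ring [230. 212.] [120. 327.] [0.317 0.042 0.18 ]
pin [232. 208.] [128. 312.] [0.329 0.062 0.18 ]
gripL [232. 194.] [128. 254.] [0.355 0.151 0.18 ]
gripR [246. 194.] [184. 257.] [0.393 0.129 0.18 ]
jawL [238. 177.] [153. 188.] [0.409 0.259 0.179]
jawR [256. 178.] [225. 191.] [0.461 0.228 0.179]
```

View pics/j2.png

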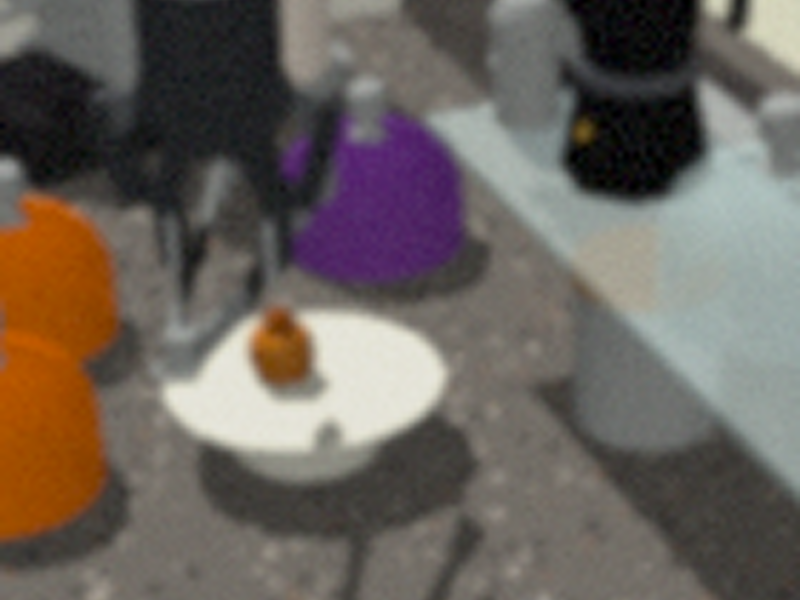

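The blob at (175,345) is the hinge end where predicted, so the tongs are level and the jaws are above the brioche. The grey spots are shadows. Descending.

```bash
python3 -m jog '[[[0.03,0,0.6,0,0,0,0.485],[0.03,0,1.4,0,0,0,0.485],[0.03,0,2.2,0,0,0,0.485],[0.03,0,3,0,0,0,0.485],[0.03,0,3.7,0,0,0,0.485],[0.03,0,4.2,0,0,0,0.485],[0.03,0,4.5,0,0,0,0.485],[0.03,0,4.55,0,0,0,0.485]]]'; python3 - <<'E'
from h import *
delta([.373,.140,.065],150)
a=snapshot("side")
cv2.imwrite("pics/j3.png",cv2.resize(a[160:260,200:300],(600,600),interpolation=2))
E
```

```text
t: 16.85
eef_pos: [0.3745, 0.1388, 0.0672]
ee_rot: [-0.497, 0.868, 0.0, -0.0]
force: [-0.2, 0.2, -1.0]
gripper_width: 0.0442
grasp_force: 4.5
t 16.85 tcp [0.3745 0.1388 0.0672] w 0.0442 shift [-0.01  0.07  0.09] turn [ 0.01 -0.01 -0.06]
```

View pics/j3.png

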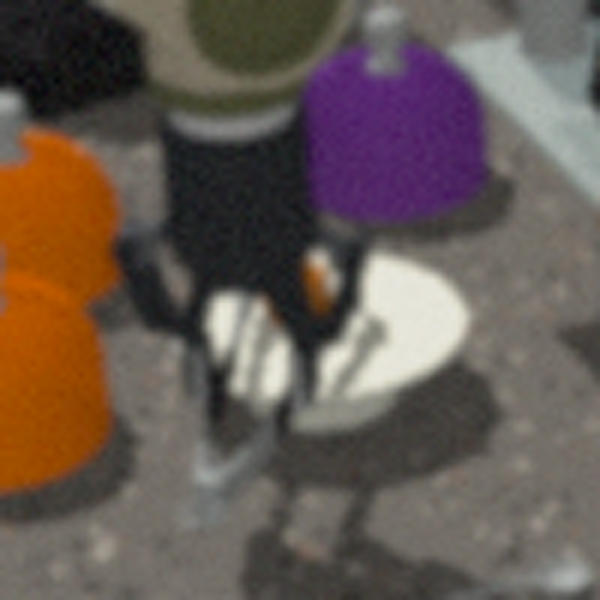

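```bash
python3 -m jog '[[[0,0.05,0.08,0,0,0,0.485],[0,0.05,0.08,0,0,0,0.5],[0,0.05,0.08,0,0,0,0.53],[0,0.05,0.08,0,0,0,0.55],[0,0.05,0.08,0,0,0,0.57],[0,0.05,0.08,0,0,0,0.59],[0,0.05,0.08,0,0,0,0.62],[0,0.05,0.08,0,0,0,0.62]]]' 30; python3 -m jog '[[[0,0,0,0,0,0,0.7],[0,0,0,0,0,0,0.75],[0,0,0,0,0,0,0.75],[0,0,0,0,0,0,0.75]]]'
```

```text
t: 17.7
eef_pos: [0.3735, 0.14, 0.0656]
ee_rot: [-0.498, 0.867, -0.0, 0.0]
force: [-0.1, -0.4, -1.1]
gripper_width: 0.0343
grasp_force: 31.6
t: 18.1
eef_pos: [0.3735, 0.14, 0.0656]
ee_rot: [-0.498, 0.867, -0.0, 0.0]
force: [0.7, -0.3, -0.5]
gripper_width: 0.0349
grasp_force: 31.6
```

Stopped at 34.9 mm with 31.6 N, so the brioche is between the jaws. Lifting.

```bash
python3 -m jog '[[[0,0,-0.15,0,0,0,0.75],[0,0,-0.4,0,0,0,0.75],[0,0,-0.8,0,0,0,0.75],[0,0,-1.4,0,0,0,0.75],[0,0,-2.1,0,0,0,0.75],[0,0,-2.8,0,0,0,0.75],[0,0,-3.4,0,0,0,0.75],[0,0,-3.8,0,0,0,0.75]]]';python3 -m jog '[[[0,0,-0.1,0,0,0,0.75],[0,0,-0.2,0,0,0,0.75],[0,0,-0.2,0,0,0,0.75],[0,0,-0.2,0,0,0,0.75],[0,0,-0.2,0,0,0,0.75]]]'; python3 - <<'E'
from h import *
a=snapshot("side")
cv2.imwrite("pics/j4.png",cv2.resize(a[90:310,190:450],(780,660),interpolation=2)[:600])
E
```

```text
t: 18.9
eef_pos: [0.3736, 0.1401, 0.1622]
ee_rot: [-0.498, 0.867, -0.0, 0.001]
force: [0.2, -0.4, -2.6]
gripper_width: 0.0347
grasp_force: 31.6
t: 19.4
eef_pos: [0.3732, 0.14, 0.1652]
ee_rot: [-0.498, 0.867, 0.0, -0.0]
force: [0.3, 0.2, -1.5]
gripper_width: 0.0346
grasp_force: 31.6
```

View pics/j4.png

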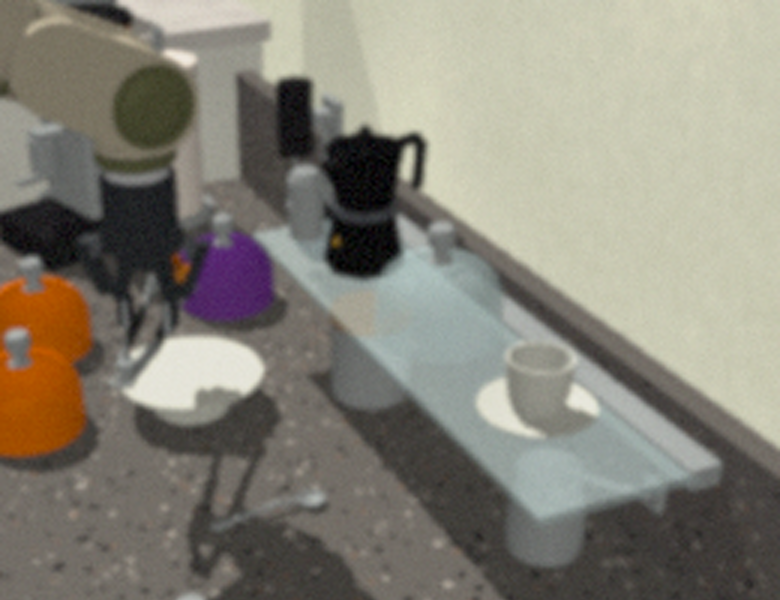

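The plate is empty and the brioche shows orange at (180,265) between the jaws, lifted 10 cm. The dome stands on the shelf at (440,280) and the other things are in place.

```bash
python3 -c "
from rig import *
print(close_job())"
```

```text
the job is handed in; nothing more can be done
None
```

Job handed in: the dome stands upright on the shelf between the moka pot and the saucer, and the tongs hold the brioche squeezed in their jaws about 10 cm above the stand, at 19.4 s of the 61 s allowed; no verdict was returned.

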